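Snap a body post into the pull gauge and prove that it holds

ROBOT

A 7-joint arm with a two-finger parallel gripper is mounted at the origin on the work surface. World frame = base frame: x ahead of the robot, y to its left, z up, the work surface at z = 0. Lengths are in mm, angles in degrees, forces in N, time in s.
With the tool pointing down it reaches from about 425 to 950 mm from the base axis. Payload 4.7 kg.
Tool frame: the origin (TCP) lies on the mounting face of the last link; the fingertips stand 182 mm ahead of it and the grasp point (between the pads) lies 164 mm ahead of it; y points along the fingers, z is the direction in which the jaws open and shut, and the axes are right-handed (so a half turn about y gives the same grasp; the last joint's range is limited). The gripper opens to 87 mm and grips with 3 to 60 N. Pads are 19 mm wide; open, the fingers measure 117 mm over their backs; the gripper's body (75 mm by 190 mm) begins 51 mm behind the grasp point.
Start: joints at [-78.489, 26.849, -2.785, 87.806, 1.381, 65.374, -4.715], TCP at [153.714, 657.269, 404.773] pointing down, gripper open.
Joint ranges: [-148.3, 148.3], [-19.14, 114.17], [-79.39, 73.82], [5.75, 140.21], [-59.74, 239.74], [12.07, 113.84], [-152.46, 152.46]. Speed limits (degrees/s): [147.25, 147.25, 180, 180, 180, 180, 180].

INTERFACE

Orientations are given as a 3x3 rotation matrix whose columns are the frame's x, y, z axes.
In Python, from plant import env gives the robot as it stands.
- The arm moves only by the tool send_rows, never from a script. Its argument "steps" is a list of rows, each an object with "delta_rot": the turn, a rotation vector about the world's x, y, z in units of 8 degrees (1.0 is 8 degrees), a list of three; "slide": the shift along the world's x, y, z in units of 40 mm (1.0 is 40 mm), a list of three; "jaw": the closure, from -1 (fully open) to 1 (shut). In form: [{"delta_rot": [wx, wy, wz], "slide": [dx, dy, dz], "jaw": jaw}, ...]. A call has exactly 10 rows; each row is the pose to reach, as a shift and turn from the pose commanded when the call began; what a row does not reach only later rows make up. A row lasts 1/8 s, in which the tool goes at most 62.5 mm and 10.7 degrees, less where a joint would pass 70% of its speed; a pose out of reach is approached as far as the arm can. A call with a gripper value outside its range is refused whole. The fingers move at their own pace and stop on an object; "force" is the grip in N (left out, the last holds). Time passes only in rows, so rows that repeat a pose let the fingers close, or fill a call up. It gives the time, the measured TCP pose, the force and the opening at its end, in the units of the state.
- env.get_obs(): the state, without advancing time (a new reading comes with each control period).
- env.read_camera(name): name is "scene" or "top" or "wrist"; returns the picture (400x640x3 uint8, red, green, blue); there is no depth.
- env.calibration(name): a dict with "mtx" (3x3 intrinsics, pixels), "R" (3x3) and "t" (3): a world point X has camera coordinates R X + t; the wrist camera has in their place "tool_from_camera" (4x4, takes a point from camera to tool coordinates, whose origin is the TCP and whose axes are the tool frame's). Camera axes: x right, y down, z forward; pixel columns grow to the right and rows downward; lengths in mm; the calibration is good to about 2 mm. A picture is of the moment at which its call begins: read the wrist's pose just before it. calibration takes no time and is no camera call.
- env.sign_off(): hands the job in, once; it reports no verdict.
The state is a dict: "time": time; "joint_positions": joint angles; "qd": joint speeds; "effort": joint torques, N m; "tool_pos": TCP position; "orientation": TCP orientation; "force": force on the tool from outside, world axes, zero at the start; "ft_torque": the same for the moment, N m; "gripper_width": finger opening in mm.
Only numpy, scipy, OpenCV 4.12 (cv2) and the standard library are available. Lean on these libraries where they do the work, as an engineer would, in place of code of your own. Each camera call takes 0.05 s, during which the arm holds its last target.

TASK

Take the tall square-masted body post out of the rack and press it down into the socket of the pull gauge until it snaps fully home, pressing no harder than 25 N. Then pull it straight up with 12 N (never more than 20 N) for at least one second to prove that the snap holds, lower it back and let go, leaving it standing upright, fully down in the socket, and the other mounts, the paint jar and the tape core where they were.

Things in the scene. Friction and masses are not known exactly. Their poses are not given: they have to be found in the camera images.
- post_mast (a point): Middle of the square mast (16 x 16 mm, 55 mm tall, the grip) of the black plastic body post to fit, about 60 g; the only tall square mast in the rack. It is 59.5 mm above the foot. Below the mast: a collar 34 mm wide, 5 mm thick, then a round plug 20 mm wide, 27 mm long, its lowest 10 mm tapering to 10 mm, with a 10 mm neck under the collar. z up along the mast, x and y square to its flats.
- post_collar (a point): Centre of the underside of the same post's collar, 27 mm above its foot and 32.5 mm below the middle of the mast; same axes. Fully home, it lies on the mouth of the socket.
- socket_mouth (a point): Centre of the slick 25 mm square hole in the top of the pull gauge's 50 mm square aluminium block, 83 mm over the table, riding with the block; z up. Two spring pawls inside yield to the taper (push grows to about 13 N, drops, then the collar lands) and snap into the neck; pulled, the post first rises through a free play of 2 to 9 mm, unknown beforehand, until the pawls hold it.
- gauge (a joint): Lift of the spring-borne pawls over their rest (m), up positive, 0 unloaded: 6 N per mm, so pulling the snapped-in post with 12 N reads 0.0020; under a push on the pawls it reads negative. Stops at 7 mm. A pull over 20 N overloads it.
- block (a joint): Height of the socket block on its springs (m), 0 unloaded, down negative: it sinks 1 mm per 6 N of push once the collar has landed on it. A push over 25 N overloads it.
- gauge_base: Grey fixed base of the pull gauge, 110 x 190 x 45 mm; origin on its underside below the socket; it reaches 60 mm to its +y and 130 mm to its -y, where a small knob stands (57 mm above the table).
- rack: Fixed plywood rack 60 x 210 mm, 34 mm high, origin under its centre; three 24 mm square holes in a row along its y, 70 mm apart, each holding a mount whose collar rests on its top face.
- stub_mid (a point): Middle of a short black mount in the rack (same foot and collar, square mast only 22 mm tall), 43 mm above its foot. Leave alone.
- knobpost_mid (a point): Middle of a black mount in the rack with a round stem and knob (24 mm wide, top 65 mm above its foot), 47 mm above its foot. Leave alone.
- paint: Amber glass paint jar, 42 mm wide, 62 mm high; origin under its centre. Leave alone.
- tape: Cardboard tape core, 96 mm wide, 24 mm high, lying flat; origin under its centre. Leave alone.
Not all that is in view belongs to the job. What is shaped like the part that bears post_mast but blue or green is not meant.

How it is judged (in metres and radians):
On the way, in this order (a step that is already met when the one before it is completed fails the run):
1. the post is snapped fully home in the socket (collar within 1.8 mm of the mouth, centred within 4 mm, upright) (z of post_collar in the frame of socket_mouth between -0.003 and 0.0018 m and horizontal distance between post_collar and socket_mouth below 0.004 m and angle between post_collar's own z axis and vertical below 0.1 rad), for 0.1 s.
2. held by the fingers, the post is pulled up with 9.3 to 15 N (gauge 1.55 to 2.5 mm) without a break for 0.9 s, staying snapped in (value of joint gauge between 0.00155 and 0.0025 m and contact force between the fingers and post above 1 N and z of post_collar in the frame of socket_mouth between -0.003 and 0.013 m and horizontal distance between post_collar and socket_mouth below 0.004 m and angle between post_collar's own z axis and vertical below 0.1 rad), for 0.9 s.
At the end, for the whole second after the job is handed in: The post stands at rest in the socket: collar's underside within 2.6 mm of the mouth in height and 4 mm sideways, within 0.10 rad of upright, gauge and block unloaded (within 0.8 mm of zero) (z of post_collar in the frame of socket_mouth between -0.003 and 0.0026 m and horizontal distance between post_collar and socket_mouth below 0.004 m and angle between post_collar's own z axis and vertical below 0.1 rad and value of joint gauge between -0.0008 and 0.0008 m and value of joint block between -0.0008 and 0.0008 m and linear speed of post below 0.02 m/s); the robot touches nothing.
It fails at once if the gauge is pulled with more than 20 N (over 3.4 mm) (value of joint gauge above 0.0034 m).
It fails at once if the block is pressed with more than 28 N (under -4.7 mm) (value of joint block below -0.0047 m).
It fails at once if another mount, the paint jar or the tape core is moved more than 25 mm (distance of any of stub_mid, knobpost_mid, paint, tape from where it was at the start of the episode above 0.025 m).
It also fails if it takes over 61 s, if anything falls off the work surface, if the arm or the gripper's body presses on something with over 40 N, if the wrist force passes 120 N, or if a joint passes its speed limit or range.

## Working session

There is one attempt and no reset: what is moved stays moved. The work goes in short steps, Python scripts to look and compute and a tool call to move; the robot and the scene stay as the last step left them, time stands still between calls to the robot, and variables do not carry over. Pictures are saved under pics/ and viewed, and the job is handed in when it is done.

Besides the shell and the picture viewer there is one more tool, called after ">>>" in YAML: its name, and indented under it one key for each argument. send_rows: Moves the arm, as the interface text tells. Its arguments: {"type":"object","properties":{"steps":{"type":"array"},"force":{"type":"number"}},"required":["steps"]}

```bash
mkdir -p pics; ls; python3 - <<'E'
from plant import env
import cv2
o=env.get_obs()
for k,v in o.items(): print(k,v)
for n in ["scene","top","wrist"]:
    im=env.read_camera(n); cv2.imwrite(f"pics/{n}0.png",im[:,:,::-1]); print(n,env.calibration(n))
E
```

```text
pics
time 0.0
joint_positions [-78.49125225  26.89877946  -2.78291614  87.87339821   1.38272108
  65.37360643  -4.71451528]
qd [ 0.07357108 -0.01966804  0.08143705 -0.01526311  0.06557595 -0.01568795
 -0.04847976]
effort [-2.21752266e-04 -5.07971978e+01 -8.09312565e-02 -2.36159742e+01
 -6.13800413e-02  3.80783994e-02  1.78338605e-04]
tool_pos [153.67057923 657.0347432  403.6840759 ]
orientation [[ 9.73728945e-01 -3.36537876e-04  2.27709965e-01]
 [-2.27710187e-01 -1.92875728e-03  9.73727041e-01]
 [ 1.11501223e-04 -9.99998083e-01 -1.95471990e-03]]
force [ 0.05302401  0.02852809 -1.11625372]
ft_torque [-0.00059004  0.00126253 -0.01702263]
gripper_width 86.89060208267507
scene {'mtx': array([[398.55943115,   0.        , 320.6621069 ],
       [  0.        , 398.55943115, 200.55474319],
       [  0.        ,   0.        ,   1.        ]]), 'R': array([[-0.62041986,  0.784161  ,  0.01306602],
       [ 0.53803418,  0.43769019, -0.72037943],
       [-0.57061233, -0.43990774, -0.69345711]]), 't': array([ 321.33616198, -263.96771883, 1270.52108874])}
top {'mtx': array([[483.77095902,   0.       
[... 162 characters left out ...]
0.00180738],
       [-0.96939581, -0.14439491, -0.1985494 ],
       [ 0.19665412,  0.02742788, -0.98008922]]), 't': array([ -30.71182369,  596.74219032, 1109.22159342])}
wrist {'mtx': array([[314.21826303,   0.        , 317.89253553],
       [  0.        , 314.21826303, 199.24427294],
       [  0.        ,   0.        ,   1.        ]]), 'tool_from_camera': array([[-5.41834086e-04,  9.57219738e-01,  2.89361505e-01,
        -8.00067120e+01],
       [ 5.81197711e-05, -2.89361516e-01,  9.57219886e-01,
         1.93711877e+01],
       [ 9.99999852e-01,  5.35471986e-04,  1.01152541e-04,
        -1.70093866e-01],
       [ 0.00000000e+00,  0.00000000e+00,  0.00000000e+00,
         1.00000000e+00]])}
```

View pics/scene0.png

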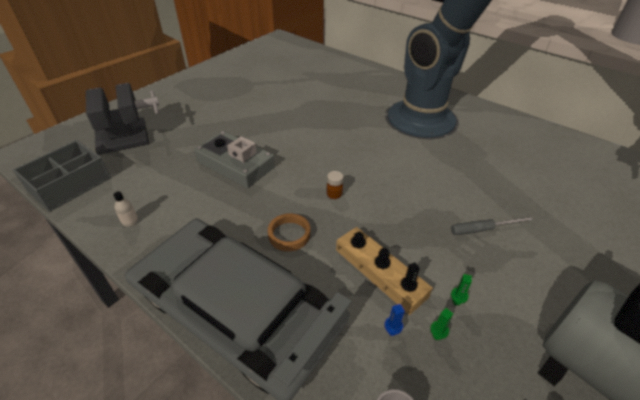

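View pics/top0.png

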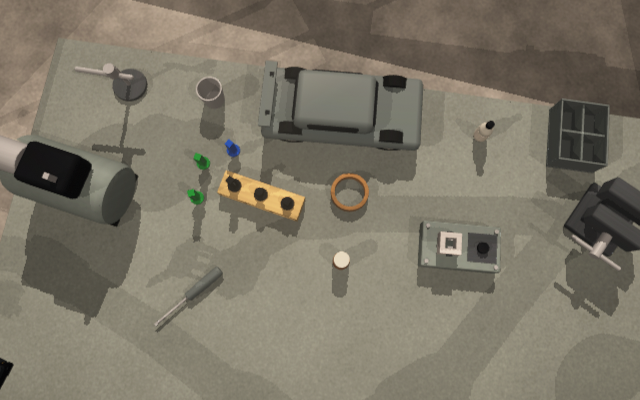

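View pics/wrist0.png

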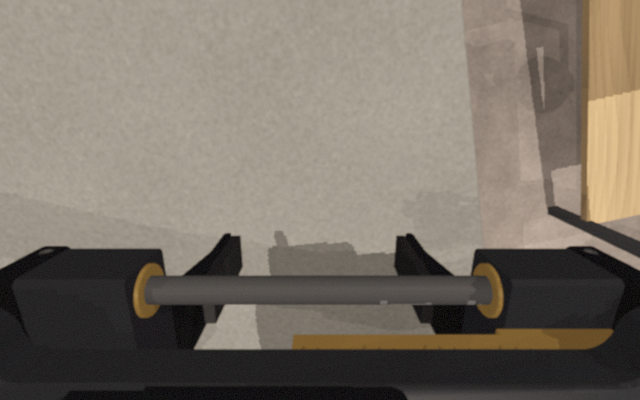

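The scene view shows the rack around (383,268) and the gauge around (235,155). In the top view they are around (261,195) and (460,246). I'll enlarge both.

```bash
python3 - <<'E'
import cv2
t=cv2.imread("pics/top0.png"); s=cv2.imread("pics/scene0.png")
def c(im,x0,y0,w,h,k,n): cv2.imwrite(n,cv2.resize(im[y0:y0+h,x0:x0+w],None,fx=k,fy=k,interpolation=cv2.INTER_CUBIC))
c(t,210,160,100,70,8,"pics/a1.png"); c(t,410,210,100,70,8,"pics/a2.png")
c(s,325,215,120,90,6,"pics/a3.png"); c(s,190,125,100,70,8,"pics/a4.png")
E
```

```text
(no output)
```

View pics/a1.png

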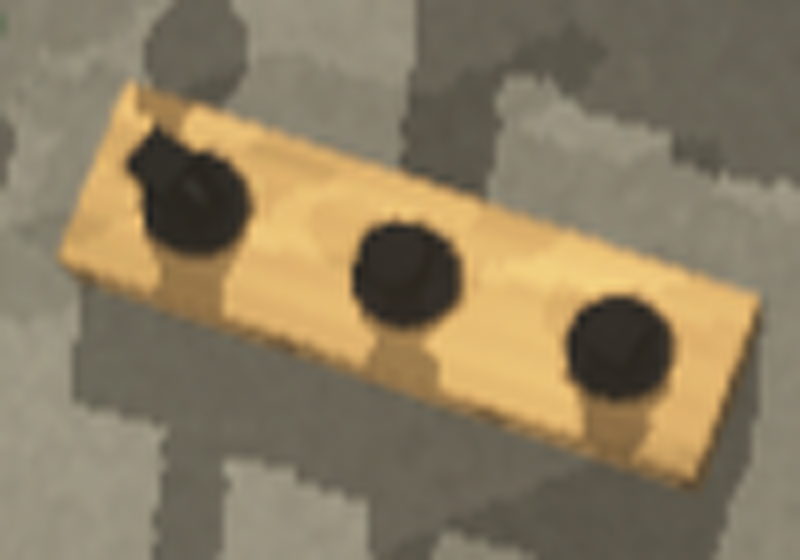

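View pics/a2.png

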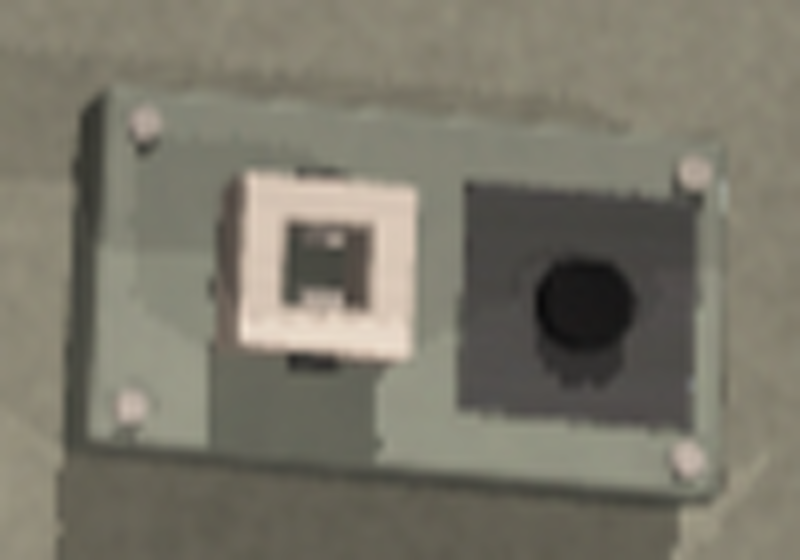

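View pics/a3.png

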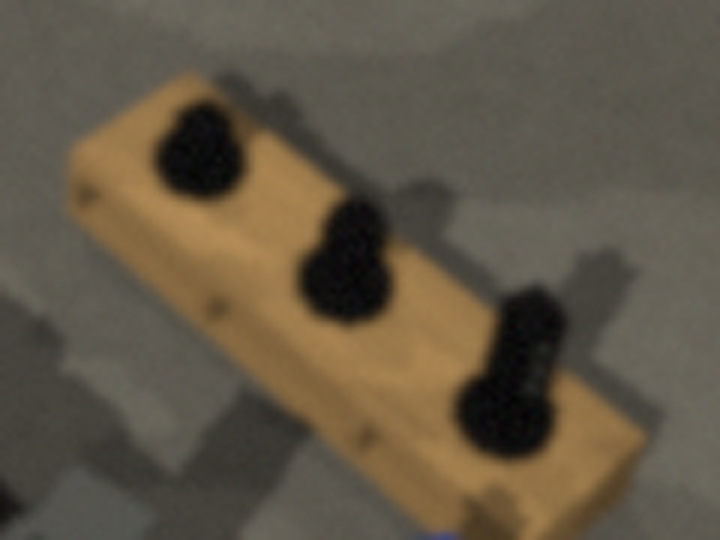

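View pics/a4.png

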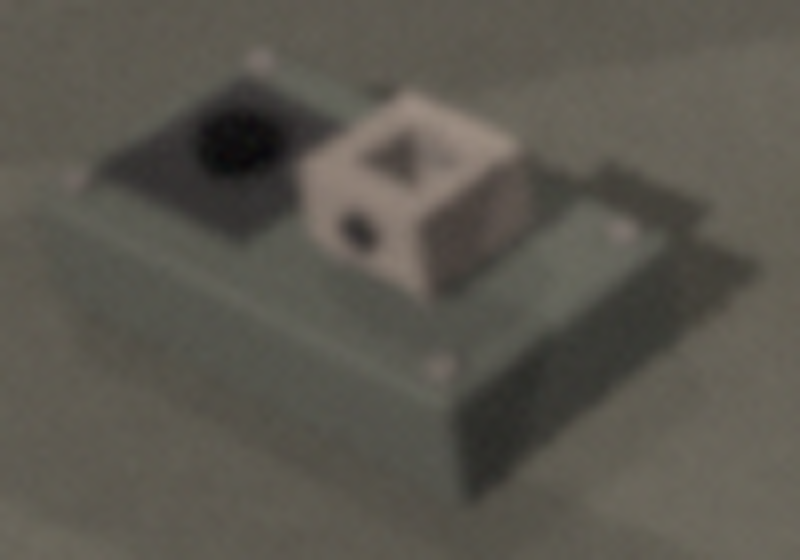

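The post is the left mount in the top view, with its collar near (234.6,185.4). The socket block is near (451,243). I'll turn these into positions.

```bash
cat > h.py <<'E'
import numpy as np, cv2
from plant import env
def ray(name,uv,obs=None):
    c=env.calibration(name); K=c['mtx']
    d=np.linalg.inv(K)@np.array([uv[0],uv[1],1.])
    if name!='wrist':
        R=c['R'];return -R.T@c['t'], R.T@d
    T=c['tool_from_camera'];R=np.array(obs['orientation']);p=np.array(obs['tool_pos'])
    return R@T[:3,3]+p, R@(T[:3,:3]@d)
def onz(name,uv,z,obs=None):
    o,d=ray(name,uv,obs); return o+d*(z-o[2])/d[2]
def proj(name,X,obs=None):
    c=env.calibration(name);X=np.array(X,float)
    if name!='wrist': x=c['R']@X+c['t']
    else:
        T=c['tool_from_camera'];R=np.array(obs['orientation']);p=np.array(obs['tool_pos'])
        x=np.linalg.inv(T)@np.append(R.T@(X-p),1);x=x[:3]
    u=c['mtx']@x; return u[:2]/u[2]
def cr(u,v,x0,y0,k): return (x0+(u+.5)/k-.5, y0+(v+.5)/k-.5)
E
python3 - <<'E'
from h import *
np.set_printoptions(precision=1,suppress=True)
r=[onz('top',cr(*p,210,160,8),34) for p in [(130,82),(760,298),(697,487),(60,262)]]
print('rack',np.array(r),np.mean(r,0),[np.linalg.norm(r[i]-r[i-1]) for i in range(4)])
d=r[1]-r[0]+r[2]-r[3];print('long dir',np.degrees(np.arctan2(d[1],d[0])))
for p in [(197,203),(407,275),(620,348)]: print('collar top',onz('top',cr(*p,210,160,8),37))
b=[onz('top',cr(*p,410,210,8),83) for p in [(243,172),(417,184),(412,358),(238,348)]]
print('blk',np.array(b),np.mean(b,0),[np.linalg.norm(b[i]-b[i-1]) for i in range(4)])
d=b[1]-b[0]+b[2]-b[3];print('dir',np.degrees(np.arctan2(d[1],d[0])))
b=[onz('scene',cr(*p,190,125,8),83) for p in [(405,93),(527,165),(428,220),(300,165)]]
print('blk scene',np.array(b),np.mean(b,0),[np.linalg.norm(b[i]-b[i-1]) for i in range(4)])
h=[onz('top',cr(*p,410,210,8),83) for p in [(285,220),(374,220),(374,308),(285,308)]]
print('hole',np.mean(h,0))
print('scene collar',onz('scene',cr(507,412,325,215,6),37), 'mast top scene',onz('scene',cr(530,300,325,215,6),94))
print('mast top in top',onz('top',cr(150,157,210,160,8),94))
print('knob',onz('top',cr(585,303,410,210,8),55))
print('jar',onz('top',(341.5,259.5),62),'tape',onz('top',(349.5,192),24))
for u in [(200,161),(195,196),(232,148)]: print('colr',onz('top',u,30))
E
```

```text
rack [[639.6 315.8  34. ]
 [600.5 110.2  34. ]
 [539.2 120.1  34. ]
 [579.8 326.4  34. ]] [589.8 218.1  34. ] [np.float64(60.78366825090015), np.float64(209.2794412164049), np.float64(62.05629080654345), np.float64(210.28688511606632)]
long dir -100.95389153366044
collar top [603.9 287.3  37. ]
collar top [591.  218.9  37. ]
collar top [578.  150.2  37. ]
blk [[ 556.4 -219.1   83. ]
 [ 560.4 -269.8   83. ]
 [ 509.6 -273.    83. ]
 [ 505.1 -222.9   83. ]] [ 532.9 -246.2   83. ] [np.float64(51.49743288771564), np.float64(50.812261780823235), np.float64(50.89633229615241), np.float64(50.35016123768338)]
dir -85.17644664881283
blk scene [[ 512.1 -274.1   83. ]
 [ 515.1 -215.2   83. ]
 [ 555.  -218.4   83. ]
 [ 560.6 -270.7   83. ]] [ 535.7 -244.6   83. ] [np.float64(48.60803418531377), np.float64(58.950081143595085), np.float64(40.08371929646561), np.float64(52.592709703022734)]
hole [ 533.3 -246.7   83. ]
scene collar [604.9 287.   37. ] mast top scene [604.8 284.2  94. ]
mast top in top [603.9 290.8  94. ]
knob [ 537.1 -329.9   55. ]
jar [458.7  -1.2  62. ] tape [631.2   1.7  24. ]
colr [653.5 385.4  30. ]
colr [563.2 379.8  30. ]
colr [699. 312.  30.]
```

The post is at about (603.7, 287.2), the socket mouth at about (533, -246.4) and the rack yaw is about -11°, all consistent with the given sizes. I'll move above the post with the jaws across the rack and look.

>>> send_rows:
  steps:
    - {"delta_rot": [0, 0, -1.1], "slide": [1.12, -0.92, -0.1], "jaw": -1}
    - {"delta_rot": [0, 0, -2.2], "slide": [2.25, -1.85, -0.2], "jaw": -1}
    - {"delta_rot": [0, 0, -3.3], "slide": [3.37, -2.77, -0.3], "jaw": -1}
    - {"delta_rot": [0, 0, -4.4], "slide": [4.5, -3.7, -0.4], "jaw": -1}
    - {"delta_rot": [0, 0, -5.5], "slide": [5.62, -4.62, -0.6], "jaw": -1}
    - {"delta_rot": [0, 0, -6.6], "slide": [6.75, -5.55, -0.8], "jaw": -1}
    - {"delta_rot": [0, 0, -7.7], "slide": [7.87, -6.47, -1.0], "jaw": -1}
    - {"delta_rot": [0, 0, -8.8], "slide": [9.0, -7.4, -1.2], "jaw": -1}
    - {"delta_rot": [0, 0, -9.9], "slide": [10.1, -8.32, -1.4], "jaw": -1}
    - {"delta_rot": [0, 0, -11], "slide": [11.25, -9.25, -1.6], "jaw": -1}

```text
time: 1.4
tool_pos: [604.7, 286.2, 340.4]
orientation: [[-0.198, -0.0, 0.98], [-0.98, 0.0, -0.198], [-0.0, -1.0, -0.0]]
force: [-0.3, 0.8, 0.2]
gripper_width: 86.5
```

```bash
python3 - <<'E'
from h import *
o=env.get_obs(); im=env.read_camera('wrist'); cv2.imwrite('pics/w1.png',im[:,:,::-1])
t=env.read_camera('top'); cv2.imwrite('pics/t1.png',t[:,:,::-1])
print(o['tool_pos'],o['joint_positions'],o['time'])
for z in (37,94): print(proj('wrist',[603.7,287.2,z],o))
E
```

```text
[604.71552684 286.23208146 340.35213275] [-44.9290078   30.69750259  23.21469247  93.69467058 -13.68540675
  58.44067887 -28.83661157] 1.4
[317.0987852  192.01577479]
[316.88513217 211.95546264]
```

View pics/w1.png

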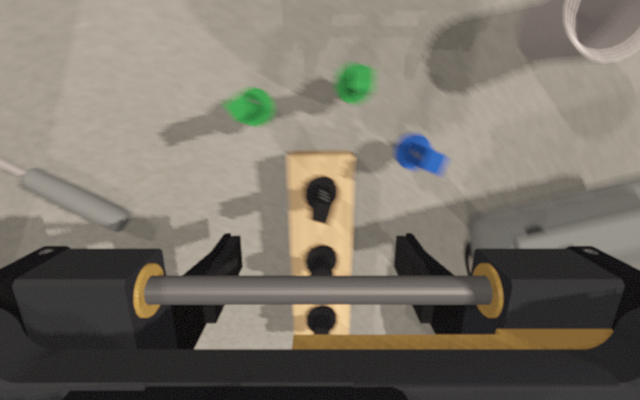

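```bash
python3 - <<'E'
import cv2
t=cv2.imread("pics/w1.png")[160:235,280:360]
t=cv2.convertScaleAbs(t,alpha=2.2,beta=10)
cv2.imwrite("pics/w1c.png",cv2.resize(t,None,fx=8,fy=8,interpolation=cv2.INTER_CUBIC))
E
```

```text
(no output)
```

View pics/w1c.png

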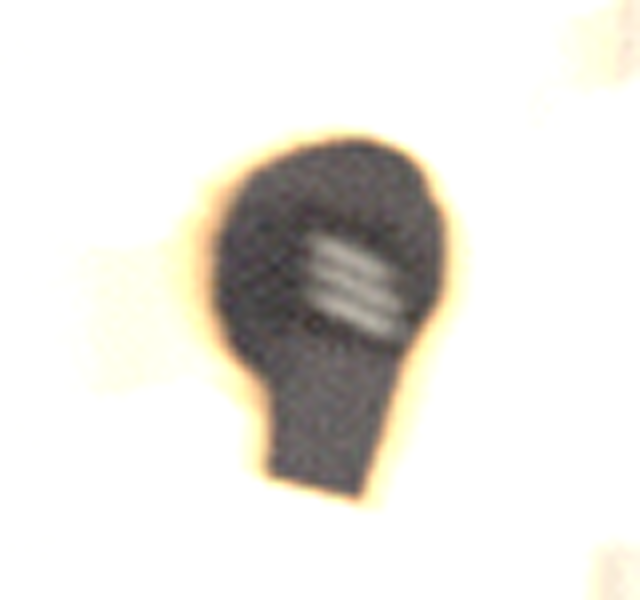

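The mast's nearest top edge runs (268,475)-(360,497) in the crop, so the post is rotated relative to the jaws. I'll work out by how much.

```bash
python3 - <<'E'
from h import *
o=dict(tool_pos=[604.7155,286.232,340.352],orientation=env.get_obs()['orientation'])
f=lambda u,v,z:onz('wrist',cr(u,v,280,160,8),z,o)
a,b=f(268,475,94),f(360,497,94); d=b-a
print(a,b,np.linalg.norm(d),np.degrees(np.arctan2(d[1],d[0])))
e=np.array([-d[1],d[0],0])/np.linalg.norm(d)
print('ctr',(a+b)/2+e*8,(a+b)/2-e*8)
for z,p,q in[(60,(315,245),(392,275)),(60,(315,290),(392,325))]:
    d=f(*q,z)-f(*p,z);print('stripe',np.degrees(np.arctan2(d[1],d[0])), np.linalg.norm(d))
print('collar L/R',f(213,270,37),f(447,255,37))
print(np.degrees(np.arctan2(o['orientation'][1][2],o['orientation'][0][2])))
# left silhouette base (268,385) -> right (405,370)
E
```

```text
[600.45013748 280.66892918  94.        ] [608.65423945 276.61704242  94.        ] 9.1501407365349 -26.28409684753154
ctr [608.09476721 285.81586081  94.        ] [601.00960972 271.4701108   94.        ]
stripe -33.92192589268098 8.969403958114576
stripe -37.27982340548087 9.260713350243831
collar L/R [594.40481892 286.14342651  37.        ] [621.62171568 282.25852171  37.        ]
-11.901653363746158
```

The edge comes out at 9 mm against a true 16 mm, so that reading doesn't hold. I'll look at the raw pixels.

```bash
python3 - <<'E'
import cv2
t=cv2.imread("pics/w1.png")[150:240,270:370]
cv2.imwrite("pics/w1d.png",cv2.resize(t,None,fx=6,fy=6,interpolation=cv2.INTER_NEAREST))
g=cv2.cvtColor(cv2.imread("pics/w1.png"),cv2.COLOR_BGR2GRAY)
for r in (184,192,200,208,214,218,220,222): print(r,g[r,300:345])
E
```

```text
184 [182 174 167 156 144 125 109  93  82  65  45  42  40  39  38  32  34  38
  34  35  39  40  36  39  38  38  39  36  42  40  39  41  41  61  96 128
 151 171 184 194 197 200 199 202 201]
192 [141 133 125 115 103  91  73  48  32  31  27  27  27  27  34  24  27  35
  37  49  50  58  68  72  73  68  59  46  35  30  32  33  29  35  39  66
 104 127 144 156 168 179 188 194 198]
200 [151 147 143 134 120 109  91  67  41  30  30  35  31  32  31  28  33  32
  22  30  25  33  33  41  54  67  76  69  65  50  44  35  49  85 110 128
 145 156 163 171 175 182 187 189 193]
208 [159 163 168 171 170 163 153 141 133 122 110  95  79  54  38  38  43  41
  39  45  42  40  43  44  41  42  43  42  47  73 105 123 136 150 158 167
 174 180 188 192 192 190 187 187 184]
214 [195 198 198 197 197 194 186 180 171 159 146 130 109  79  46  42  44  44
  40  39  41  40  40  41  43  41  46  65 100 120 132 146 155 167 175 179
 186 193 194 193 191 191 189 186 186]
218 [197 196 197 198 197 195 189 184 174 164 145 128 102  70  46  41  39  41
  44  41  41  42  41  39  40  50  79 115 134 148 159 169 178 181 184 190
 193 194 194 193 193 190 190 187 186]
220 [197 197 198 198 199 199 200 198 196 190 183 172 156 131 114 101  84  68
  56  49  43  42  40  39  41  66 108 130 140 157 167 177 186 190 196 197
 199 197 195 194 193 191 190 188 186]
222 [196 197 197 199 200 200 199 198 197 197 197 194 194 192 189 186 182 175
 167 156 139 125 110  93  84 104 121 135 153 164 171 182 189 195 201 205
 205 203 200 195 194 191 190 189 186]
```

View pics/w1d.png

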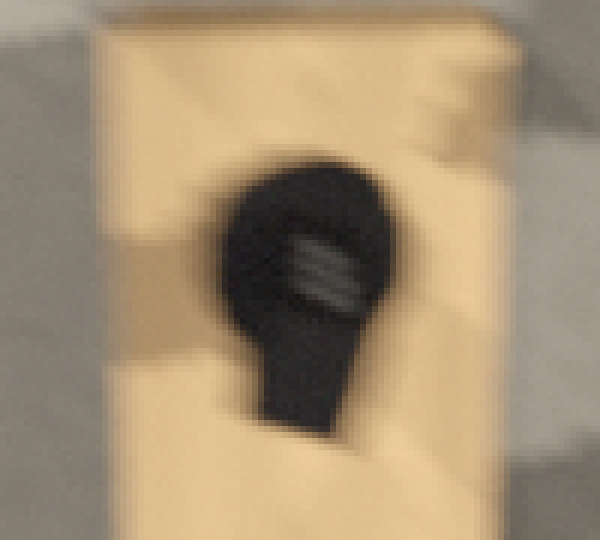

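View pics/t1.png

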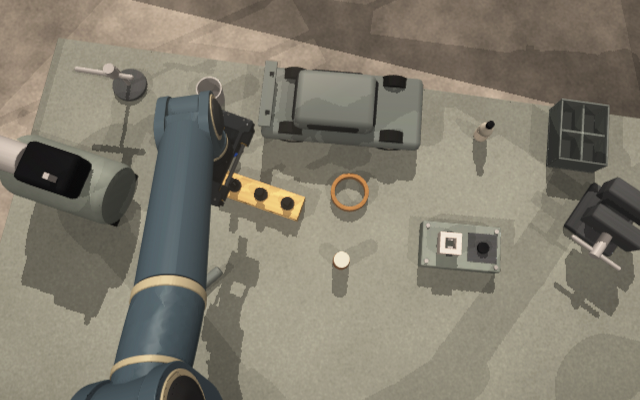

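The blur eats into the dark edges, but the directions still hold. The flats lie roughly 14–24° past the jaw angle, so I'll turn the jaws and go closer.

>>> send_rows:
  steps:
    - {"delta_rot": [0, 0, -0.8], "slide": [0, 0, -0.5], "jaw": -1}
    - {"delta_rot": [0, 0, -1.6], "slide": [0, 0, -1.0], "jaw": -1}
    - {"delta_rot": [0, 0, -2.2], "slide": [0, 0, -1.4], "jaw": -1}
    - {"delta_rot": [0, 0, -2.2], "slide": [0, 0, -1.5], "jaw": -1}
    - {"delta_rot": [0, 0, -2.2], "slide": [0, 0, -1.5], "jaw": -1}
    - {"delta_rot": [0, 0, -2.2], "slide": [0, 0, -1.5], "jaw": -1}
    - {"delta_rot": [0, 0, -2.2], "slide": [0, 0, -1.5], "jaw": -1}
    - {"delta_rot": [0, 0, -2.2], "slide": [0, 0, -1.5], "jaw": -1}
    - {"delta_rot": [0, 0, -2.2], "slide": [0, 0, -1.5], "jaw": -1}
    - {"delta_rot": [0, 0, -2.2], "slide": [0, 0, -1.5], "jaw": -1}

```text
time: 2.75
tool_pos: [603.7, 287.2, 280.8]
orientation: [[-0.481, 0.0, 0.877], [-0.877, 0.0, -0.481], [-0.0, -1.0, 0.0]]
force: [-0.4, -0.4, 0.5]
gripper_width: 86.9
```

```bash
python3 - <<'E'
from h import *
o=env.get_obs(); im=env.read_camera('wrist'); cv2.imwrite('pics/w2.png',im[:,:,::-1])
print(o['tool_pos'],np.degrees(np.arctan2(o['orientation'][1][2],o['orientation'][0][2])),o['time'],o['force'])
for z in (37,94): print(proj('wrist',[603.7,287.2,z],o))
cv2.imwrite("pics/w2c.png",cv2.resize(im[140:260,260:380,::-1],None,fx=5,fy=5,interpolation=cv2.INTER_CUBIC))
E
```

```text
[603.74412039 287.22818678 280.83120374] -28.763861429917043 2.75 [-0.41548933 -0.4025145   0.47593297]
[318.15952593 213.90655642]
[318.24741081 246.54465214]
```

View pics/w2c.png

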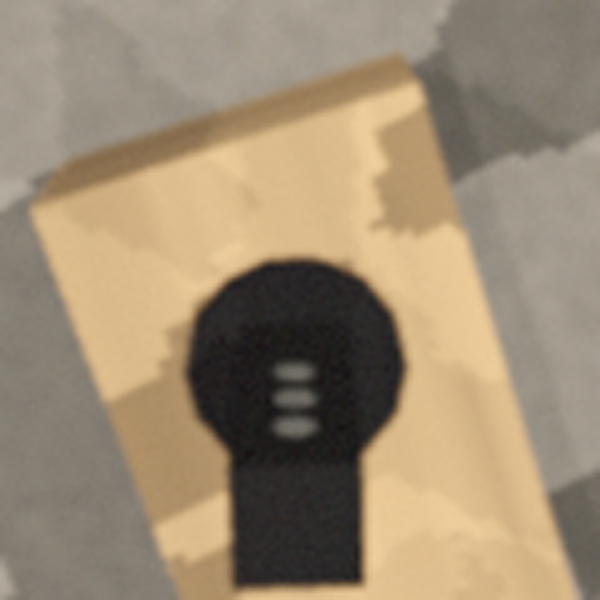

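The picture is now sharp. The mast spans columns 233–362 of the crop, its top edges run along the image rows, and it sits within about 1 mm of the prediction. I'll descend 50 mm, then grip.

>>> send_rows:
  steps:
    - {"delta_rot": [0, 0, 0], "slide": [0.01, 0, -0.4], "jaw": -1}
    - {"delta_rot": [0, 0, 0], "slide": [0.01, 0, -0.8], "jaw": -1}
    - {"delta_rot": [0, 0, 0], "slide": [0.01, 0, -1.1], "jaw": -1}
    - {"delta_rot": [0, 0, 0], "slide": [0.01, 0, -1.25], "jaw": -1}
    - {"delta_rot": [0, 0, 0], "slide": [0.01, 0, -1.25], "jaw": -0.3}
    - {"delta_rot": [0, 0, 0], "slide": [0.01, 0, -1.25], "jaw": 0.3}
    - {"delta_rot": [0, 0, 0], "slide": [0.01, 0, -1.25], "jaw": 1}
    - {"delta_rot": [0, 0, 0], "slide": [0.01, 0, -1.25], "jaw": 1}
    - {"delta_rot": [0, 0, 0], "slide": [0.01, 0, -1.25], "jaw": 1}
    - {"delta_rot": [0, 0, 0], "slide": [0.01, 0, -1.25], "jaw": 1}
  force: 50

```text
time: 4.05
tool_pos: [604.1, 287.3, 230.9]
orientation: [[-0.481, 0.0, 0.877], [-0.877, 0.0, -0.481], [-0.0, -1.0, 0.0]]
force: [-0.7, -1.0, -0.6]
gripper_width: 35.0
```

Still closing. I'll wait.

>>> send_rows:
  steps:
    - {"delta_rot": [0, 0, 0], "slide": [0, 0, 0], "jaw": 1}
    - {"delta_rot": [0, 0, 0], "slide": [0, 0, 0], "jaw": 1}
    - {"delta_rot": [0, 0, 0], "slide": [0, 0, 0], "jaw": 1}
    - {"delta_rot": [0, 0, 0], "slide": [0, 0, 0], "jaw": 1}
    - {"delta_rot": [0, 0, 0], "slide": [0, 0, 0], "jaw": 1}
    - {"delta_rot": [0, 0, 0], "slide": [0, 0, 0], "jaw": 1}
    - {"delta_rot": [0, 0, 0], "slide": [0, 0, 0], "jaw": 1}
    - {"delta_rot": [0, 0, 0], "slide": [0, 0, 0], "jaw": 1}
    - {"delta_rot": [0, 0, 0], "slide": [0, 0, 0], "jaw": 1}
    - {"delta_rot": [0, 0, 0], "slide": [0, 0, 0], "jaw": 1}

```text
time: 5.3
tool_pos: [604.1, 287.3, 230.7]
orientation: [[-0.481, 0.0, 0.877], [-0.877, -0.0, -0.481], [0.0, -1.0, 0.0]]
force: [-0.3, -0.8, -0.7]
gripper_width: 15.7
```

The width is 15.7 mm, so the mast is gripped. I'll lift it.

>>> send_rows:
  steps:
    - {"delta_rot": [0, 0, 0], "slide": [0, 0, 0.2], "jaw": 1}
    - {"delta_rot": [0, 0, 0], "slide": [0, 0, 0.5], "jaw": 1}
    - {"delta_rot": [0, 0, 0], "slide": [0, 0, 0.9], "jaw": 1}
    - {"delta_rot": [0, 0, 0], "slide": [0, 0, 1.4], "jaw": 1}
    - {"delta_rot": [0, 0, 0], "slide": [0, 0, 1.9], "jaw": 1}
    - {"delta_rot": [0, 0, 0], "slide": [0, 0, 2.4], "jaw": 1}
    - {"delta_rot": [0, 0, 0], "slide": [0, 0, 2.9], "jaw": 1}
    - {"delta_rot": [0, 0, 0], "slide": [0, 0, 3.25], "jaw": 1}
    - {"delta_rot": [0, 0, 0], "slide": [0, 0, 3.25], "jaw": 1}
    - {"delta_rot": [0, 0, 0], "slide": [0, 0, 3.25], "jaw": 1}

```text
time: 6.55
tool_pos: [603.8, 287.3, 360.0]
orientation: [[-0.481, -0.001, 0.877], [-0.877, -0.001, -0.481], [0.001, -1.0, -0.001]]
force: [-0.0, 0.2, -1.5]
gripper_width: 15.7
```

```bash
python3 - <<'E'
from h import *
o=env.get_obs(); im=env.read_camera('wrist'); cv2.imwrite('pics/w3.png',im[:,:,::-1])
s=env.read_camera('scene'); cv2.imwrite('pics/s3.png',cv2.resize(s[120:320,270:480,::-1],None,fx=3.5,fy=3,interpolation=cv2.INTER_CUBIC))
print(o['tool_pos'],o['joint_positions'],o['force'],o['gripper_width'])
E
```

```text
[603.79775885 287.2587337  360.00836649] [-48.32544504  30.27131442  28.1292205   92.8658791  -15.77389964
  60.92805615 -44.46745197] [-0.04229032  0.23042348 -1.4573321 ] 15.704305278978175
```

View pics/s3.png

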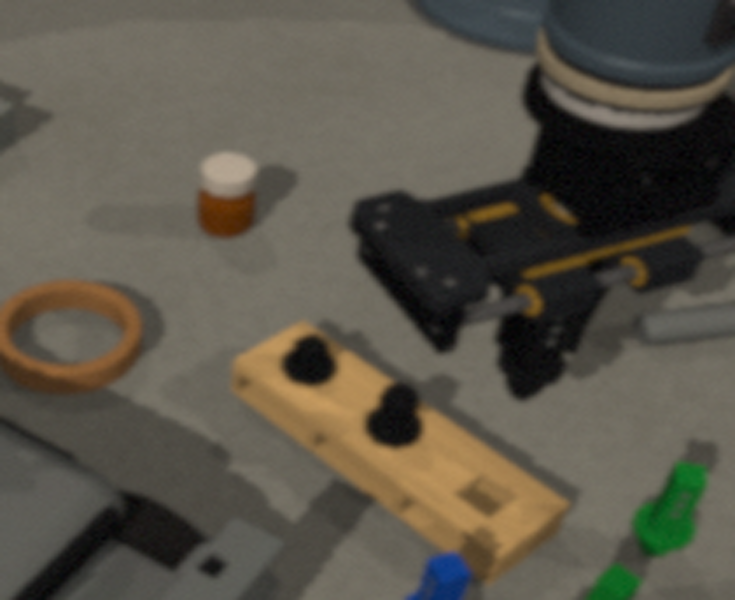

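View pics/w3.png

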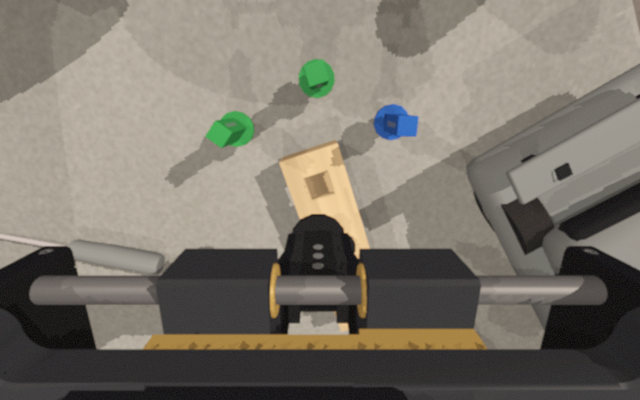

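The post is held and the rack hole is empty, with the hole visible in the wrist view at (318,183). I'll carry it to just past the socket so the wrist camera sees the hole.

>>> send_rows:
  steps:
    - {"delta_rot": [0, 0, 0], "slide": [-0.15, -1.0, 0], "jaw": 1}
    - {"delta_rot": [0, 0, 0], "slide": [-0.35, -2.4, 0], "jaw": 1}
    - {"delta_rot": [0, 0, 0], "slide": [-0.57, -3.9, 0], "jaw": 1}
    - {"delta_rot": [0, 0, 0], "slide": [-0.79, -5.4, 0], "jaw": 1}
    - {"delta_rot": [0, 0, 0], "slide": [-1.0, -6.9, 0], "jaw": 1}
    - {"delta_rot": [0, 0, 0], "slide": [-1.23, -8.4, 0], "jaw": 1}
    - {"delta_rot": [0, 0, 0], "slide": [-1.45, -9.9, 0], "jaw": 1}
    - {"delta_rot": [0, 0, 0], "slide": [-1.67, -11.4, 0], "jaw": 1}
    - {"delta_rot": [0, 0, 0], "slide": [-1.87, -12.8, 0], "jaw": 1}
    - {"delta_rot": [0, 0, 0], "slide": [-2.02, -13.78, 0], "jaw": 1}

```text
time: 7.9
tool_pos: [522.1, -266.8, 360.4]
orientation: [[-0.484, -0.001, 0.875], [-0.875, -0.001, -0.484], [0.001, -1.0, -0.0]]
force: [0.9, 0.9, -1.0]
gripper_width: 15.6
```

>>> send_rows:
  steps:
    - {"delta_rot": [0, 0, 0], "slide": [0, 0, 0], "jaw": 1}
    - {"delta_rot": [0, 0, 0], "slide": [0, 0, 0], "jaw": 1}
    - {"delta_rot": [0, 0, 0], "slide": [0, 0, 0], "jaw": 1}
    - {"delta_rot": [0, 0, 0], "slide": [0, 0, 0], "jaw": 1}
    - {"delta_rot": [0, 0, 0], "slide": [0, 0, 0], "jaw": 1}
    - {"delta_rot": [0, 0, 0], "slide": [0, 0, 0], "jaw": 1}
    - {"delta_rot": [0, 0, 0], "slide": [0, 0, 0], "jaw": 1}
    - {"delta_rot": [0, 0, 0], "slide": [0, 0, 0], "jaw": 1}
    - {"delta_rot": [0, 0, 0], "slide": [0, 0, 0], "jaw": 1}
    - {"delta_rot": [0, 0, 0], "slide": [0, 0, 0], "jaw": 1}

```text
time: 9.15
tool_pos: [523.3, -264.0, 360.8]
orientation: [[-0.481, 0.0, 0.877], [-0.877, 0.0, -0.481], [-0.0, -1.0, 0.0]]
force: [0.4, 0.2, -0.1]
gripper_width: 15.6
```

```bash
python3 - <<'E'
from h import *
o=env.get_obs(); im=env.read_camera('wrist'); cv2.imwrite('pics/w4.png',im[:,:,::-1])
cv2.imwrite('pics/w4c.png',cv2.resize(im[110:260,240:400,::-1],None,fx=5,fy=4,interpolation=cv2.INTER_CUBIC))
s=env.read_camera('scene'); cv2.imwrite('pics/s4.png',cv2.resize(s[60:210,170:330,::-1],None,fx=5,fy=4,interpolation=cv2.INTER_CUBIC))
t=env.read_camera('top'); cv2.imwrite('pics/t4.png',t[:,:,::-1])
print(o['tool_pos'],o['time'],o['joint_positions'],o['force'],o['gripper_width'])
print(proj('wrist',[533,-246.4,83],o), proj('scene',[523,-264,136]))
E
```

```text
[ 523.29402149 -263.96123268  360.77392884] 9.15 [ -4.18698509  23.59257885  35.51717906 104.72605415 -16.1429625
  56.76631085   9.24529291] [ 0.43707837  0.24795919 -0.12659949] 15.602357969807297
[318.25812303 177.87030741] [237.09995454 121.91978274]
```

View pics/w4c.png

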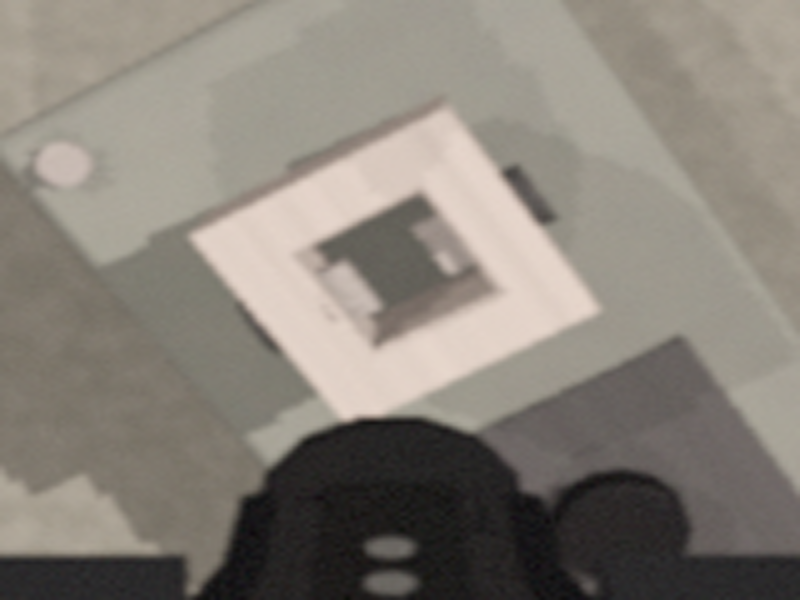

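View pics/s4.png

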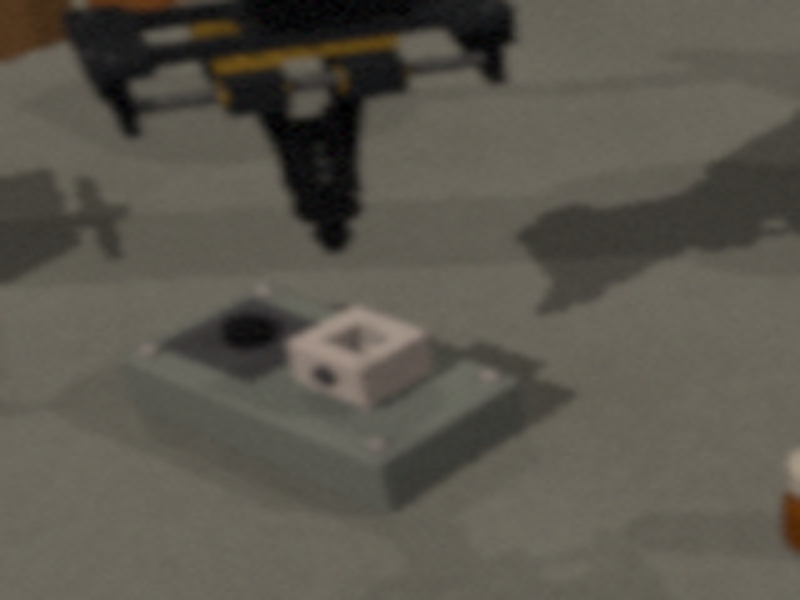

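The hole centre measures about (319.4,177.5) against the predicted (318.3,177.9), a match within about 1 mm. Adding the in-hand offset gives a TCP target of (533.2, -247.5). I'll move over it and put the tip into the mouth.

>>> send_rows:
  steps:
    - {"delta_rot": [0, 0, 0], "slide": [0.12, 0.2, 0], "jaw": 1}
    - {"delta_rot": [0, 0, 0], "slide": [0.25, 0.41, 0], "jaw": 1}
    - {"delta_rot": [0, 0, 0], "slide": [0.25, 0.41, -0.3], "jaw": 1}
    - {"delta_rot": [0, 0, 0], "slide": [0.25, 0.41, -0.7], "jaw": 1}
    - {"delta_rot": [0, 0, 0], "slide": [0.25, 0.41, -1.0], "jaw": 1}
    - {"delta_rot": [0, 0, 0], "slide": [0.25, 0.41, -1.2], "jaw": 1}
    - {"delta_rot": [0, 0, 0], "slide": [0.25, 0.41, -1.35], "jaw": 1}
    - {"delta_rot": [0, 0, 0], "slide": [0.25, 0.41, -1.45], "jaw": 1}
    - {"delta_rot": [0, 0, 0], "slide": [0.25, 0.41, -1.5], "jaw": 1}
    - {"delta_rot": [0, 0, 0], "slide": [0.25, 0.41, -1.5], "jaw": 1}

```text
time: 10.55
tool_pos: [533.4, -247.6, 300.9]
orientation: [[-0.481, 0.0, 0.877], [-0.877, -0.0, -0.481], [-0.0, -1.0, 0.0]]
force: [-0.6, -0.3, -0.1]
gripper_width: 15.7
```

```bash
python3 - <<'E'
from h import *
o=env.get_obs(); im=env.read_camera('wrist')
cv2.imwrite('pics/w5c.png',cv2.resize(im[150:260,240:400,::-1],None,fx=5,fy=5,interpolation=cv2.INTER_CUBIC))
s=env.read_camera('scene'); cv2.imwrite('pics/s5.png',cv2.resize(s[90:190,180:300,::-1],None,fx=6,fy=6,interpolation=cv2.INTER_CUBIC))
print(o['tool_pos'],o['time'],o['force'],o['gripper_width'])
E
```

```text
[ 533.36007568 -247.57070212  300.87358863] 10.55 [-0.61423974 -0.32494055 -0.07863376] 15.674920045063816
```

View pics/w5c.png

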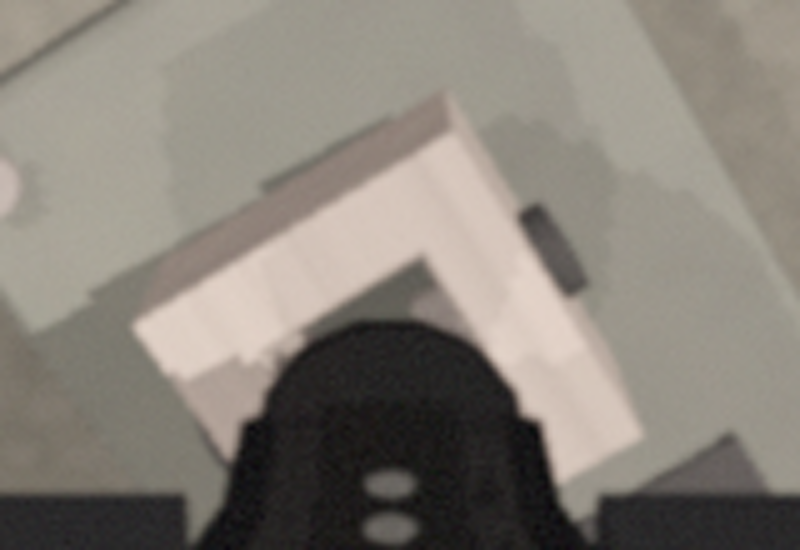

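View pics/s5.png

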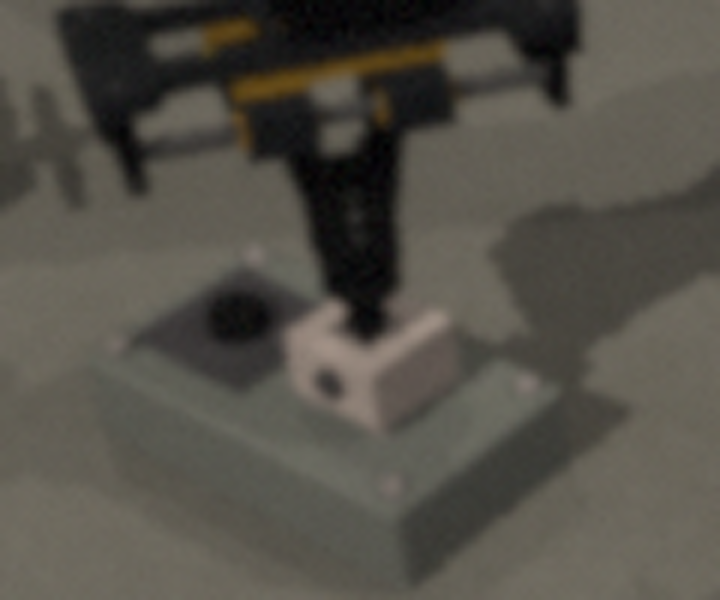

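The tip is inside the hole with no contact force. I'll go down 10 mm.

>>> send_rows:
  steps:
    - {"delta_rot": [0, 0, 0], "slide": [0, 0, -0.05], "jaw": 1}
    - {"delta_rot": [0, 0, 0], "slide": [0, 0, -0.1], "jaw": 1}
    - {"delta_rot": [0, 0, 0], "slide": [0, 0, -0.14], "jaw": 1}
    - {"delta_rot": [0, 0, 0], "slide": [0, 0, -0.17], "jaw": 1}
    - {"delta_rot": [0, 0, 0], "slide": [0, 0, -0.2], "jaw": 1}
    - {"delta_rot": [0, 0, 0], "slide": [0, 0, -0.23], "jaw": 1}
    - {"delta_rot": [0, 0, 0], "slide": [0, 0, -0.25], "jaw": 1}
    - {"delta_rot": [0, 0, 0], "slide": [0, 0, -0.25], "jaw": 1}
    - {"delta_rot": [0, 0, 0], "slide": [0, 0, -0.25], "jaw": 1}
    - {"delta_rot": [0, 0, 0], "slide": [0, 0, -0.25], "jaw": 1}

```text
time: 11.9
tool_pos: [533.7, -248.0, 292.5]
orientation: [[-0.481, 0.002, 0.877], [-0.877, -0.0, -0.481], [-0.001, -1.0, 0.002]]
force: [-1.8, 1.4, 10.6]
gripper_width: 15.6
```

Pawl contact at 10.6 N. The arm gives about 6 N per mm. I'll continue gently.

>>> send_rows:
  steps:
    - {"delta_rot": [0, 0, 0], "slide": [0, 0, -0.01], "jaw": 1}
    - {"delta_rot": [0, 0, 0], "slide": [0, 0, -0.02], "jaw": 1}
    - {"delta_rot": [0, 0, 0], "slide": [0, 0, -0.03], "jaw": 1}
    - {"delta_rot": [0, 0, 0], "slide": [0, 0, -0.04], "jaw": 1}
    - {"delta_rot": [0, 0, 0], "slide": [0, 0, -0.05], "jaw": 1}
    - {"delta_rot": [0, 0, 0], "slide": [0, 0, -0.06], "jaw": 1}
    - {"delta_rot": [0, 0, 0], "slide": [0, 0, -0.07], "jaw": 1}
    - {"delta_rot": [0, 0, 0], "slide": [0, 0, -0.07], "jaw": 1}
    - {"delta_rot": [0, 0, 0], "slide": [0, 0, -0.07], "jaw": 1}
    - {"delta_rot": [0, 0, 0], "slide": [0, 0, -0.07], "jaw": 1}

```text
time: 13.15
tool_pos: [533.8, -248.2, 290.4]
orientation: [[-0.481, 0.003, 0.876], [-0.876, -0.0, -0.481], [-0.001, -1.0, 0.003]]
force: [-3.1, 2.0, 14.8]
gripper_width: 15.8
```

14.8 N with a slight sideways force, so I'll nudge back toward centre and continue down.

>>> send_rows:
  steps:
    - {"delta_rot": [0, 0, 0], "slide": [-0.01, 0.01, 0], "jaw": 1}
    - {"delta_rot": [0, 0, 0], "slide": [-0.02, 0.02, 0], "jaw": 1}
    - {"delta_rot": [0, 0, 0], "slide": [-0.02, 0.02, -0.01], "jaw": 1}
    - {"delta_rot": [0, 0, 0], "slide": [-0.02, 0.02, -0.02], "jaw": 1}
    - {"delta_rot": [0, 0, 0], "slide": [-0.02, 0.02, -0.03], "jaw": 1}
    - {"delta_rot": [0, 0, 0], "slide": [-0.02, 0.02, -0.04], "jaw": 1}
    - {"delta_rot": [0, 0, 0], "slide": [-0.02, 0.02, -0.05], "jaw": 1}
    - {"delta_rot": [0, 0, 0], "slide": [-0.02, 0.02, -0.05], "jaw": 1}
    - {"delta_rot": [0, 0, 0], "slide": [-0.02, 0.02, -0.05], "jaw": 1}
    - {"delta_rot": [0, 0, 0], "slide": [-0.02, 0.02, -0.05], "jaw": 1}

```text
time: 14.4
tool_pos: [533.4, -248.0, 289.1]
orientation: [[-0.482, 0.005, 0.876], [-0.876, -0.001, -0.482], [-0.001, -1.0, 0.005]]
force: [-2.6, 1.0, 16.5]
gripper_width: 15.6
```

>>> send_rows:
  steps:
    - {"delta_rot": [0, 0, 0], "slide": [0, 0, -0.01], "jaw": 1}
    - {"delta_rot": [0, 0, 0], "slide": [0, 0, -0.02], "jaw": 1}
    - {"delta_rot": [0, 0, 0], "slide": [0, 0, -0.03], "jaw": 1}
    - {"delta_rot": [0, 0, 0], "slide": [0, 0, -0.04], "jaw": 1}
    - {"delta_rot": [0, 0, 0], "slide": [0, 0, -0.05], "jaw": 1}
    - {"delta_rot": [0, 0, 0], "slide": [0, 0, -0.05], "jaw": 1}
    - {"delta_rot": [0, 0, 0], "slide": [0, 0, -0.05], "jaw": 1}
    - {"delta_rot": [0, 0, 0], "slide": [0, 0, -0.05], "jaw": 1}
    - {"delta_rot": [0, 0, 0], "slide": [0, 0, -0.05], "jaw": 1}
    - {"delta_rot": [0, 0, 0], "slide": [0, 0, -0.05], "jaw": 1}

```text
time: 15.65
tool_pos: [532.5, -246.7, 284.0]
orientation: [[-0.481, 0.0, 0.877], [-0.877, -0.0, -0.481], [-0.0, -1.0, 0.0]]
force: [-0.3, 0.1, -0.3]
gripper_width: 15.3
```

```bash
python3 - <<'E'
from h import *
o=env.get_obs(); im=env.read_camera('wrist')
cv2.imwrite('pics/w6c.png',cv2.resize(im[150:260,240:400,::-1],None,fx=5,fy=5,interpolation=cv2.INTER_CUBIC))
s=env.read_camera('scene'); cv2.imwrite('pics/s6.png',cv2.resize(s[90:190,180:300,::-1],None,fx=6,fy=6,interpolation=cv2.INTER_CUBIC))
print(o['tool_pos'],o['time'],o['force'],o['ft_torque'],o['gripper_width'])
E
```

```text
[ 532.52737367 -246.74029644  283.98965742] 15.65 [-0.34900602  0.0915529  -0.30475787] [-0.13576684  0.11118882  0.04964144] 15.326071381923462
```

View pics/w6c.png

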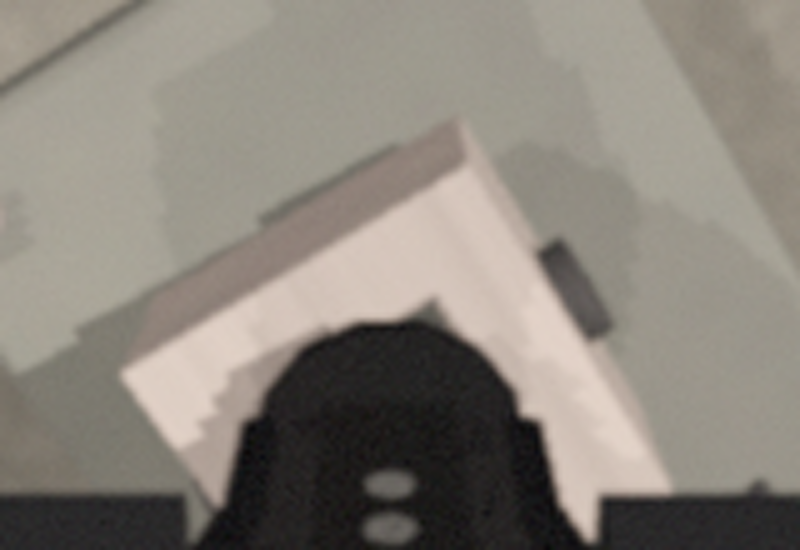

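View pics/s6.png

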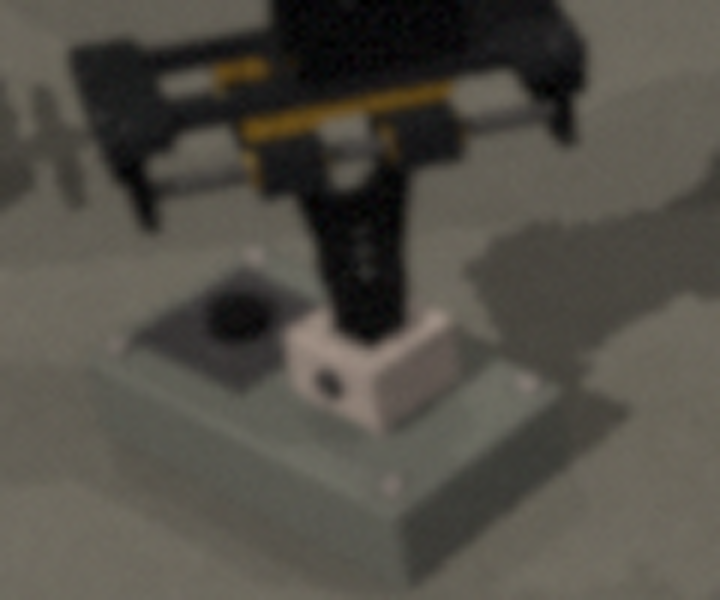

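The force peaked and then dropped to 0, and the collar has not shifted in hand, so the snap has gone through. I'll lower the remaining ~4–5 mm until the collar lands.

>>> send_rows:
  steps:
    - {"delta_rot": [0, 0, 0], "slide": [0, 0, -0.02], "jaw": 1}
    - {"delta_rot": [0, 0, 0], "slide": [0, 0, -0.04], "jaw": 1}
    - {"delta_rot": [0, 0, 0], "slide": [0, 0, -0.06], "jaw": 1}
    - {"delta_rot": [0, 0, 0], "slide": [0, 0, -0.08], "jaw": 1}
    - {"delta_rot": [0, 0, 0], "slide": [0, 0, -0.1], "jaw": 1}
    - {"delta_rot": [0, 0, 0], "slide": [0, 0, -0.12], "jaw": 1}
    - {"delta_rot": [0, 0, 0], "slide": [0, 0, -0.14], "jaw": 1}
    - {"delta_rot": [0, 0, 0], "slide": [0, 0, -0.15], "jaw": 1}
    - {"delta_rot": [0, 0, 0], "slide": [0, 0, -0.15], "jaw": 1}
    - {"delta_rot": [0, 0, 0], "slide": [0, 0, -0.15], "jaw": 1}

```text
time: 17.0
tool_pos: [532.6, -246.9, 278.6]
orientation: [[-0.481, 0.001, 0.877], [-0.877, 0.0, -0.481], [-0.0, -1.0, 0.001]]
force: [-0.8, 2.3, 4.9]
gripper_width: 15.7
```

The collar landed at TCP ≈279.5, as calculated, with 4.9 N. I'll press to about 10–12 N to be sure it is home.

>>> send_rows:
  steps:
    - {"delta_rot": [0, 0, 0], "slide": [0, 0, -0.01], "jaw": 1}
    - {"delta_rot": [0, 0, 0], "slide": [0, 0, -0.02], "jaw": 1}
    - {"delta_rot": [0, 0, 0], "slide": [0, 0, -0.03], "jaw": 1}
    - {"delta_rot": [0, 0, 0], "slide": [0, 0, -0.04], "jaw": 1}
    - {"delta_rot": [0, 0, 0], "slide": [0, 0, -0.05], "jaw": 1}
    - {"delta_rot": [0, 0, 0], "slide": [0, 0, -0.05], "jaw": 1}
    - {"delta_rot": [0, 0, 0], "slide": [0, 0, -0.05], "jaw": 1}
    - {"delta_rot": [0, 0, 0], "slide": [0, 0, -0.05], "jaw": 1}
    - {"delta_rot": [0, 0, 0], "slide": [0, 0, -0.05], "jaw": 1}
    - {"delta_rot": [0, 0, 0], "slide": [0, 0, -0.05], "jaw": 1}

```text
time: 18.25
tool_pos: [532.7, -247.1, 277.6]
orientation: [[-0.481, 0.002, 0.877], [-0.877, 0.0, -0.481], [-0.001, -1.0, 0.001]]
force: [-3.6, 2.2, 11.5]
gripper_width: 15.8
```

11.5 N, fully landed. Next I'll unload and lift gently to find the free play. Command 284.8 stays safe even if the play is only 2 mm.

>>> send_rows:
  steps:
    - {"delta_rot": [0, 0, 0], "slide": [0, 0, 0.03], "jaw": 1}
    - {"delta_rot": [0, 0, 0], "slide": [0, 0, 0.06], "jaw": 1}
    - {"delta_rot": [0, 0, 0], "slide": [0, 0, 0.09], "jaw": 1}
    - {"delta_rot": [0, 0, 0], "slide": [0, 0, 0.12], "jaw": 1}
    - {"delta_rot": [0, 0, 0], "slide": [0, 0, 0.15], "jaw": 1}
    - {"delta_rot": [0, 0, 0], "slide": [0, 0, 0.18], "jaw": 1}
    - {"delta_rot": [0, 0, 0], "slide": [0, 0, 0.2], "jaw": 1}
    - {"delta_rot": [0, 0, 0], "slide": [0, 0, 0.22], "jaw": 1}
    - {"delta_rot": [0, 0, 0], "slide": [0, 0, 0.22], "jaw": 1}
    - {"delta_rot": [0, 0, 0], "slide": [0, 0, 0.22], "jaw": 1}

```text
time: 19.5
tool_pos: [532.5, -246.7, 284.7]
orientation: [[-0.481, 0.0, 0.877], [-0.877, -0.0, -0.481], [0.0, -1.0, 0.0]]
force: [0.0, -0.6, -0.5]
gripper_width: 15.9
```

>>> send_rows:
  steps:
    - {"delta_rot": [0, 0, 0], "slide": [0, 0, 0.01], "jaw": 1}
    - {"delta_rot": [0, 0, 0], "slide": [0, 0, 0.02], "jaw": 1}
    - {"delta_rot": [0, 0, 0], "slide": [0, 0, 0.03], "jaw": 1}
    - {"delta_rot": [0, 0, 0], "slide": [0, 0, 0.04], "jaw": 1}
    - {"delta_rot": [0, 0, 0], "slide": [0, 0, 0.05], "jaw": 1}
    - {"delta_rot": [0, 0, 0], "slide": [0, 0, 0.06], "jaw": 1}
    - {"delta_rot": [0, 0, 0], "slide": [0, 0, 0.07], "jaw": 1}
    - {"delta_rot": [0, 0, 0], "slide": [0, 0, 0.07], "jaw": 1}
    - {"delta_rot": [0, 0, 0], "slide": [0, 0, 0.07], "jaw": 1}
    - {"delta_rot": [0, 0, 0], "slide": [0, 0, 0.07], "jaw": 1}

```text
time: 20.75
tool_pos: [532.5, -246.6, 287.3]
orientation: [[-0.481, -0.0, 0.877], [-0.877, 0.0, -0.481], [0.0, -1.0, -0.0]]
force: [4.2, -2.4, -16.3]
gripper_width: 15.5
```

The pawls took hold right at ~284.7 and the load is now 16.3 N. That is above the 15 N band but below the limit, so I'll ease down 0.8 mm.

>>> send_rows:
  steps:
    - {"delta_rot": [0, 0, 0], "slide": [0, 0, -0.01], "jaw": 1}
    - {"delta_rot": [0, 0, 0], "slide": [0, 0, -0.02], "jaw": 1}
    - {"delta_rot": [0, 0, 0], "slide": [0, 0, -0.02], "jaw": 1}
    - {"delta_rot": [0, 0, 0], "slide": [0, 0, -0.02], "jaw": 1}
    - {"delta_rot": [0, 0, 0], "slide": [0, 0, -0.02], "jaw": 1}
    - {"delta_rot": [0, 0, 0], "slide": [0, 0, -0.02], "jaw": 1}
    - {"delta_rot": [0, 0, 0], "slide": [0, 0, -0.02], "jaw": 1}
    - {"delta_rot": [0, 0, 0], "slide": [0, 0, -0.02], "jaw": 1}
    - {"delta_rot": [0, 0, 0], "slide": [0, 0, -0.02], "jaw": 1}
    - {"delta_rot": [0, 0, 0], "slide": [0, 0, -0.02], "jaw": 1}

```text
time: 22.0
tool_pos: [532.5, -246.7, 286.8]
orientation: [[-0.481, -0.0, 0.877], [-0.877, 0.0, -0.481], [-0.0, -1.0, -0.0]]
force: [2.3, -1.2, -12.6]
gripper_width: 15.7
```

```bash
python3 - <<'E'
from h import *
o=env.get_obs(); im=env.read_camera('wrist')
cv2.imwrite('pics/w7c.png',cv2.resize(im[150:260,240:400,::-1],None,fx=5,fy=5,interpolation=cv2.INTER_CUBIC))
s=env.read_camera('scene'); cv2.imwrite('pics/s7.png',cv2.resize(s[90:190,180:300,::-1],None,fx=6,fy=6,interpolation=cv2.INTER_CUBIC))
print(o['tool_pos'],o['time'],o['force'],o['ft_torque'],o['gripper_width'])
o=env.get_obs();print(o['tool_pos'],o['time'],o['force'],o['joint_positions'])
E
```

```text
[ 532.46332526 -246.68799127  286.75495798] 22.0 [  2.31477907  -1.21819033 -12.55421706] [-0.4506742  -0.43387292 -0.00574638] 15.702402270264052
[ 532.4735968  -246.71877395  286.76638167] 22.1 [  1.35873982  -0.52283717 -13.08615648] [ -3.42771258  28.80716085  32.53840252 108.21359502 -20.17877158
  48.72522602  10.64001976]
```

View pics/w7c.png

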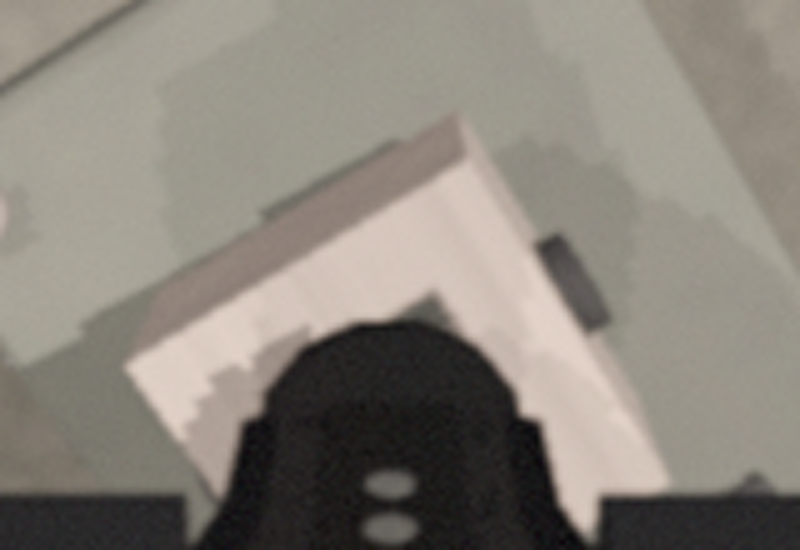

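View pics/s7.png

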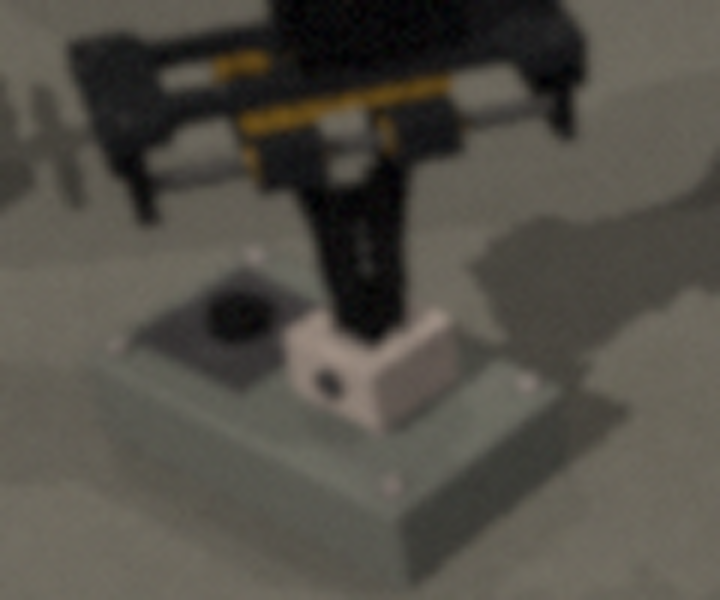

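12.6–13 N, steady, with the post unmoved in the grip. That puts the gauge at about 2.0 mm, and I'll hold it for another 1.25 s.

>>> send_rows:
  steps:
    - {"delta_rot": [0, 0, 0], "slide": [0, 0, 0], "jaw": 1}
    - {"delta_rot": [0, 0, 0], "slide": [0, 0, 0], "jaw": 1}
    - {"delta_rot": [0, 0, 0], "slide": [0, 0, 0], "jaw": 1}
    - {"delta_rot": [0, 0, 0], "slide": [0, 0, 0], "jaw": 1}
    - {"delta_rot": [0, 0, 0], "slide": [0, 0, 0], "jaw": 1}
    - {"delta_rot": [0, 0, 0], "slide": [0, 0, 0], "jaw": 1}
    - {"delta_rot": [0, 0, 0], "slide": [0, 0, 0], "jaw": 1}
    - {"delta_rot": [0, 0, 0], "slide": [0, 0, 0], "jaw": 1}
    - {"delta_rot": [0, 0, 0], "slide": [0, 0, 0], "jaw": 1}
    - {"delta_rot": [0, 0, 0], "slide": [0, 0, 0], "jaw": 1}

```text
time: 23.35
tool_pos: [532.5, -246.7, 286.7]
orientation: [[-0.481, -0.0, 0.877], [-0.877, 0.0, -0.481], [-0.0, -1.0, -0.0]]
force: [1.8, -1.0, -13.2]
gripper_width: 15.8
```

The pull held at about 13 N for over 2 s. I'll lower it back until it lands, then release.

>>> send_rows:
  steps:
    - {"delta_rot": [0, 0, 0], "slide": [0, 0, -0.03], "jaw": 1}
    - {"delta_rot": [0, 0, 0], "slide": [0, 0, -0.06], "jaw": 1}
    - {"delta_rot": [0, 0, 0], "slide": [0, 0, -0.09], "jaw": 1}
    - {"delta_rot": [0, 0, 0], "slide": [0, 0, -0.12], "jaw": 1}
    - {"delta_rot": [0, 0, 0], "slide": [0, 0, -0.15], "jaw": 1}
    - {"delta_rot": [0, 0, 0], "slide": [0, 0, -0.17], "jaw": 1}
    - {"delta_rot": [0, 0, 0], "slide": [0, 0, -0.19], "jaw": 1}
    - {"delta_rot": [0, 0, 0], "slide": [0, 0, -0.19], "jaw": 1}
    - {"delta_rot": [0, 0, 0], "slide": [0, 0, -0.19], "jaw": 1}
    - {"delta_rot": [0, 0, 0], "slide": [0, 0, -0.19], "jaw": 1}

```text
time: 24.6
tool_pos: [532.6, -246.8, 279.4]
orientation: [[-0.481, 0.0, 0.877], [-0.877, -0.0, -0.481], [-0.0, -1.0, 0.001]]
force: [0.3, 1.2, 1.3]
gripper_width: 15.9
```

Landed, with 1.3 N contact. Opening.

>>> send_rows:
  steps:
    - {"delta_rot": [0, 0, 0], "slide": [0, 0, 0], "jaw": 0.5}
    - {"delta_rot": [0, 0, 0], "slide": [0, 0, 0], "jaw": 0.2}
    - {"delta_rot": [0, 0, 0], "slide": [0, 0, 0], "jaw": 0}
    - {"delta_rot": [0, 0, 0], "slide": [0, 0, 0], "jaw": -0.3}
    - {"delta_rot": [0, 0, 0], "slide": [0, 0, 0], "jaw": -0.6}
    - {"delta_rot": [0, 0, 0], "slide": [0, 0, 0], "jaw": -1}
    - {"delta_rot": [0, 0, 0], "slide": [0, 0, 0], "jaw": -1}
    - {"delta_rot": [0, 0, 0], "slide": [0, 0, 0], "jaw": -1}
    - {"delta_rot": [0, 0, 0], "slide": [0, 0, 0], "jaw": -1}
    - {"delta_rot": [0, 0, 0], "slide": [0, 0, 0], "jaw": -1}

```text
time: 25.85
tool_pos: [532.5, -246.7, 279.2]
orientation: [[-0.481, 0.0, 0.877], [-0.877, 0.0, -0.481], [-0.0, -1.0, 0.0]]
force: [0.2, -0.1, -0.2]
gripper_width: 86.2
```

Next I'll retreat straight up 100 mm.

>>> send_rows:
  steps:
    - {"delta_rot": [0, 0, 0], "slide": [0, 0, 0.2], "jaw": -1}
    - {"delta_rot": [0, 0, 0], "slide": [0, 0, 0.5], "jaw": -1}
    - {"delta_rot": [0, 0, 0], "slide": [0, 0, 0.9], "jaw": -1}
    - {"delta_rot": [0, 0, 0], "slide": [0, 0, 1.4], "jaw": -1}
    - {"delta_rot": [0, 0, 0], "slide": [0, 0, 1.9], "jaw": -1}
    - {"delta_rot": [0, 0, 0], "slide": [0, 0, 2.3], "jaw": -1}
    - {"delta_rot": [0, 0, 0], "slide": [0, 0, 2.5], "jaw": -1}
    - {"delta_rot": [0, 0, 0], "slide": [0, 0, 2.5], "jaw": -1}
    - {"delta_rot": [0, 0, 0], "slide": [0, 0, 2.5], "jaw": -1}
    - {"delta_rot": [0, 0, 0], "slide": [0, 0, 2.5], "jaw": -1}

```text
time: 27.1
tool_pos: [532.4, -246.6, 378.5]
orientation: [[-0.481, -0.001, 0.877], [-0.877, 0.0, -0.481], [0.0, -1.0, -0.001]]
force: [1.0, -0.1, -1.1]
gripper_width: 86.7
```

```bash
python3 - <<'E'
from h import *
o=env.get_obs(); im=env.read_camera('wrist')
cv2.imwrite('pics/w8c.png',cv2.resize(im[110:260,240:400,::-1],None,fx=5,fy=4,interpolation=cv2.INTER_CUBIC))
s=env.read_camera('scene'); cv2.imwrite('pics/s8.png',cv2.resize(s[90:190,180:300,::-1],None,fx=6,fy=6,interpolation=cv2.INTER_CUBIC))
cv2.imwrite('pics/s8f.png',s[:,:,::-1])
print(o['tool_pos'],o['time'],o['force'],o['gripper_width'])
for z in (85.5,88,143): print(z,proj('wrist',[533,-246.5,z],o),proj('scene',[533,-246.5,z]))
E
```

```text
[ 532.38489169 -246.59289375  378.4631401 ] 27.1 [ 0.98135918 -0.12125963 -1.05573082] 86.66504764401198
85.5 [319.13274868 195.21809905] [241.5703586  142.98869467]
88 [319.1396481  195.99024901] [241.44794969 142.18223796]
143 [319.32780261 217.04759669] [238.64489472 123.71509719]
```

View pics/w8c.png

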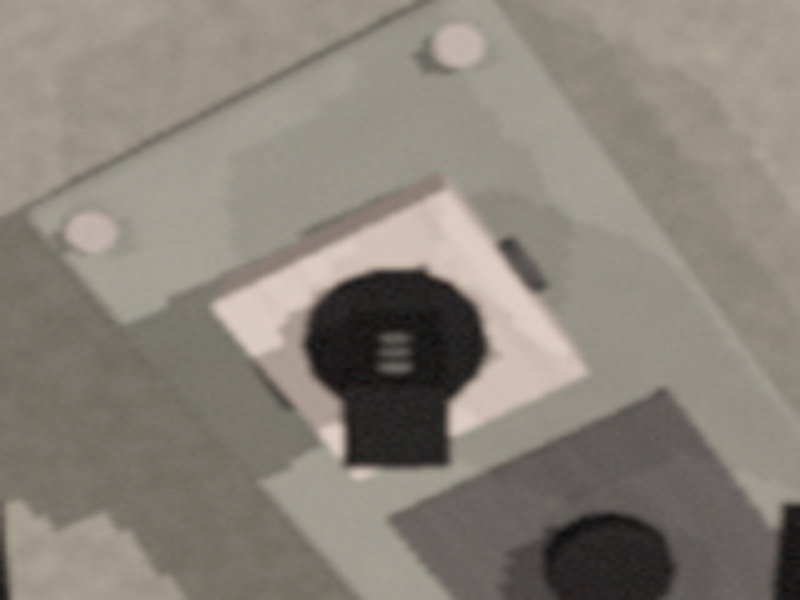

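View pics/s8.png

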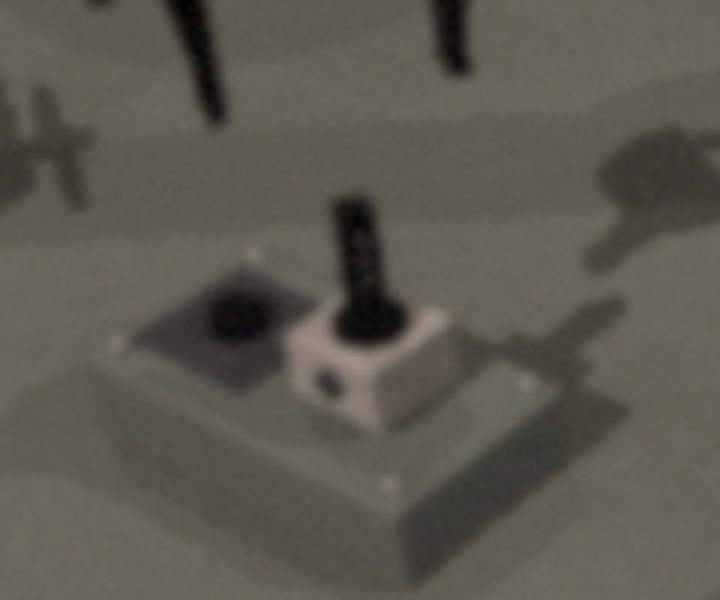

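View pics/s8f.png

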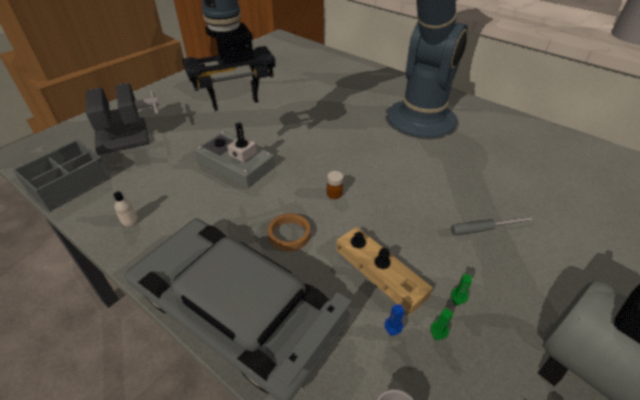

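The post stands upright and the collar lies on the mouth. The mast top is seen at (238.7,123.7) against a predicted (238.6,123.7) for fully home. The jar, tape core and other mounts have not moved. I'll hand it in.

```bash
python3 -c "
from plant import env
print(env.sign_off()); print(env.get_obs()['time'])"
```

```text
the job is handed in; nothing more can be done
None
the job is handed in; nothing more can be done
```

The post is snapped into the pull gauge socket, passed its pull test, and was left standing upright with the gripper clear. I handed the job in at about 27 s; no verdict was reported.

- **Pressing in:** The highest push I read was 16.5 N. That is above the roughly 13 N expected, but under the 25 N limit. The force then dropped to zero as it snapped. The collar landed at the height I had calculated, and I pressed it to 11.5 N to be sure it was home.
- **Pull test:** The free play was about 5 mm. The first pull briefly read 16.3 N, above the 15 N band but under the 20 N limit. I eased it to about 13 N and held that for over 2 s. The post did not slip in the fingers.
- **Last checks:** After lowering (1.3 N on landing) and letting go, the top of the mast appeared in the scene camera within 0.1 pixel of where a fully seated, upright post should be. In the scene picture the other mounts, the jar and the tape core were where they started.
- **Not measured directly:** I could not read the gauge and block joints. I worked out their values from the force reading and the tool height.

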